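# Nudge a microscope stage insert onto its locating pins

## Robot

A 7-joint arm with a two-finger parallel gripper is mounted at the origin on the work surface. World frame = base frame: x ahead of the robot, y to its left, z up, the work surface at z = 0. Lengths are in m, angles in degrees, forces in N, time in s.
With the tool pointing down it reaches from about 0.4 to 0.925 m from the base axis. Payload 5.6 kg.
Tool frame: the origin (TCP) lies where the fingers leave the gripper's body, on its centre line; the fingertips stand 73 mm ahead of it and the grasp point (between the pads) lies 54 mm ahead of it (manip.finger_overhang is the distance from the TCP to the fingertips, in m); z points along the fingers, y is the direction in which the jaws open and shut (so a half turn about z gives the same grasp; the last joint's range is limited). The gripper opens to 85 mm and grips with 20 to 120 N. Pads are 22 mm wide; open, the fingers measure 114 mm over their backs; the gripper's body (76 mm by 85 mm) begins 54 mm behind the grasp point. The pads swing forward as they close: fully open they stand 13 mm farther back than shut.
Start: joints at [62.338, 26.786, -0.665, 91.828, 0.344, 61.387, -3.226], TCP at [0.277, -0.588, 0.304] pointing down, gripper open.
Joint ranges: [-144.91, 144.91], [-17.63, 115.5], [-89.93, 88.59], [15.96, 139.68], [-74.01, 254.01], [8.47, 105.57], [-167.45, 167.45]. Speed limits (degrees/s): [147.25, 147.25, 180, 180, 180, 180, 180].

## Interface

Orientations are given as [roll, pitch, yaw] about the fixed x, y, z axes, in that order (R = Rz(yaw) Ry(pitch) Rx(roll)).
In Python, from station import manip gives the robot as it stands. The module is installed in compiled form; this text tells all that it offers.
- The arm moves only by the shell command python3 -m jog 'ROWS' [FORCE]. ROWS is JSON, one flat list of numbers, 7 for each row, row after row: the shift along the tool's x, y, z in cm, then the turn, a rotation vector about the tool's x, y, z in degrees, then the finger opening in cm, from 0 to 8.54. A call has 1 to 20 rows; each row is the pose to reach, as a shift and turn from the pose commanded when the call began, along the tool's axes at that moment; what a row does not reach only later rows make up. A row lasts 1/12 s, in which the tool goes at most 41.7 mm and 7.16 degrees, less where a joint would pass 70% of its speed; a pose out of reach is approached as far as the arm can. A call with a gripper value outside its range is refused whole. The fingers move at their own pace and stop on an object; FORCE is the grip in N (left out, the last holds). Time passes only in rows, so rows that repeat a pose let the fingers close. It gives the time, the measured TCP pose, the force and the opening at its end, in the units of the state.
- manip.read_state(): the state, without advancing time (a new reading comes with each control period).
- manip.get_image(name): name is "scene" or "top" or "wrist"; returns (picture, depth): 384x512x3 uint8, red, green, blue; 384x512 float32, m along the optical axis (not along the pixel's ray), 0 where there is no reading.
- manip.camera_model(name): a dict with "vfov" (degrees; the focal length in pixels is half the picture's height over the tangent of half this angle, whatever the lens; pixels are square), "cx", "cy" (the principal point, pixels), "pose" (4x4, takes a point from camera to world coordinates). Camera axes: x right, y down, z forward; pixel columns grow to the right and rows downward; lengths in m; the calibration is good to about 2 mm. A picture is of the moment at which its call begins: read the wrist's pose just before it. camera_model takes no time and is no camera call; for the wrist camera it gives the pose at the moment of the call.
- manip.job_done(): hands the job in, once; it reports no verdict.
The state is a dict: "clock": time; "qpos": joint angles; "dq": joint speeds; "joint_torque": joint torques, N m; "position": TCP position; "orientation": TCP orientation; "contact_force": force on the tool from outside, world axes, zero at the start; "wrist_torque": the same for the moment, N m; "finger_gap": finger opening in m.
Only numpy, scipy, OpenCV 4.12 (cv2) and the standard library are available. Lean on these libraries where they do the work, as an engineer would, in place of code of your own. Each camera call takes 0.05 s, during which the arm holds its last target.

## Task

The metal insert plate on the microscope stage is riding up on the stage's two locating pins. Nudge it sideways with the fingertips, without picking it up, until its two small holes drop over the two pins and it lies flat on the stage, then move clear. Leave the lens, the bottle and the dish on the bench where they are.

Things in the scene. Friction and masses are not known exactly. Their poses are not given: they have to be found in the camera images.
- stage: Fixed grey microscope stage on the bench: a block 250 mm (its x) by 300 mm (its y), 45 mm high, with a flat bed on top, two steel pins on the bed, a thin white line scribed on the bed 1 to 3 mm outside the seated insert's edges, and a knob low on its far (+x) side, reaching 55 mm out. Origin at the centre of its underside; z up, bed at z = 45 mm. Turned up to 0.3 rad about the vertical.
- pin_left (a point): Foot of the left locating pin, at bed height, at (35, +65) mm in the stage's x, y. The pin is 8 mm in diameter for 5 mm, then tapers to 5 mm at its flat top, 8 mm above the bed.
- pin_right (a point): Foot of the other, identical pin, at (35, -65) mm in the stage's x, y.
- insert: Loose aluminium plate, 120 (its x) by 180 (its y) by 8 mm, 0.3 to 0.5 kg, with a 51 mm window and two small holes. Origin: centre of its underside. Seated: flat, parallel to the stage, origin at (20, 0, 45) mm in the stage frame. Starts on the pin tops and its near edge, leaning about 0.1 rad, 14 to 30 mm short towards the stage's -x, up to 18 mm to either side, turned up to 0.08 rad.
- hole_left (a point): Centre, at the underside, of the 12 mm through hole at (15, +65) mm in the insert's x, y; belongs over pin_left, with 2 mm of play all round. The insert slides with less than 7 N and is stopped by the pins once both holes have dropped over them.
- hole_right (a point): The same for the hole at (15, -65) mm in the insert, which belongs over pin_right.
- objective: Microscope objective lens, dark steel with bright bands, 33 mm in diameter, 50 mm tall, standing on the bench to the left (+y) of the stage. Origin at the centre of its foot. To be left alone.
- bottle: Small amber dropper bottle, 34 mm in diameter, 70 mm tall, standing on the bench to the right (-y) of the stage. Origin at the centre of its foot. To be left alone.
- dish: Closed round white dish, 60 mm in diameter, 14 mm high, on the bench beyond the stage (+x). Origin at the centre of its underside. To be left alone.
There are look-alikes about, which are no part of the job. Of the things like the insert, leave any that is purple; of the rest the larger one is meant.

How it is judged:
By the outcome, as a careful person would: the job done as asked, in the order asked, and still so for the second after the job is handed in, with the robot touching nothing.
It also fails if it takes over 54 s, if anything falls off the work surface, if the arm or the gripper's body presses on something with over 40 N, if the wrist force passes 120 N, or if a joint passes its speed limit or range.

## Working session

There is one attempt and no reset: what is moved stays moved. The work goes in short steps, Python scripts to look and compute and a shell command to move; the robot and the scene stay as the last step left them, time stands still between calls to the robot, and variables do not carry over. Pictures are saved under pics/ and viewed, and the job is handed in when it is done.

```bash
mkdir -p pics; cat > h.py <<'E'
import numpy as np, cv2
from station import manip
def cam(n):
    m=manip.camera_model(n); f=192/np.tan(np.radians(m['vfov'])/2); return f,m['cx'],m['cy'],np.array(m['pose'])
def ray(n,u,v,z,c=None):
    f,cx,cy,P=c or cam(n); d=P[:3,:3]@np.array([(u-cx)/f,(v-cy)/f,1]); o=P[:3,3]; return o+d*(z-o[2])/d[2]
def proj(n,p,c=None):
    f,cx,cy,P=c or cam(n); q=P[:3,:3].T@(np.array(p)-P[:3,3]); return f*q[0]/q[2]+cx,f*q[1]/q[2]+cy
def cloud(n,D,c=None):
    f,cx,cy,P=c or cam(n); v,u=np.mgrid[:384,:512]; X=np.stack([(u-cx)/f*D,(v-cy)/f*D,D],-1); return X@P[:3,:3].T+P[:3,3]
E
python3 - <<'E'
from h import *
s=manip.read_state(); print(s['clock'],s['position'],s['orientation'],s['finger_gap'])
for n in ['scene','top']:
    I,D=manip.get_image(n); np.savez(f'{n}0.npz',I=I,D=D)
    cv2.imwrite(f'pics/{n}0.png',cv2.resize(I[...,::-1],(768,576),interpolation=2)); print(n,cam(n))
E
```

```text
0.0 [ 0.27650955 -0.58776883  0.3029093 ] [-1.79896332e+02  6.52165584e-03  2.51979967e+01] 0.08531671926370345
scene (np.float64(415.24349674870274), 255.64117762699544, 194.45628593081506, array([[ 0.58528093,  0.52359988, -0.61910371,  1.15972111],
       [ 0.81078168, -0.36954104,  0.45395208, -0.38806458],
       [ 0.00890503, -0.76764744, -0.64081051,  0.66398963],
       [ 0.        ,  0.        ,  0.        ,  1.        ]]))
top (np.float64(409.1853220974713), 262.6054883561905, 191.89289142148002, array([[-0.01258059, -0.99710983,  0.07492469,  0.49571612],
       [-0.99944001,  0.01486268,  0.02997929,  0.01862014],
       [-0.03100623, -0.07450558, -0.99673845,  1.0181076 ],
       [ 0.        ,  0.        ,  0.        ,  1.        ]]))
```

View pics/top0.png

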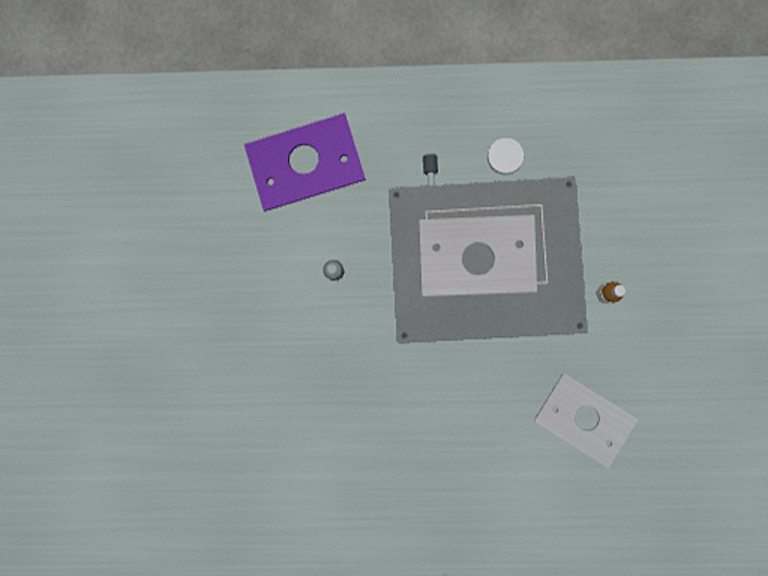

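View pics/scene0.png

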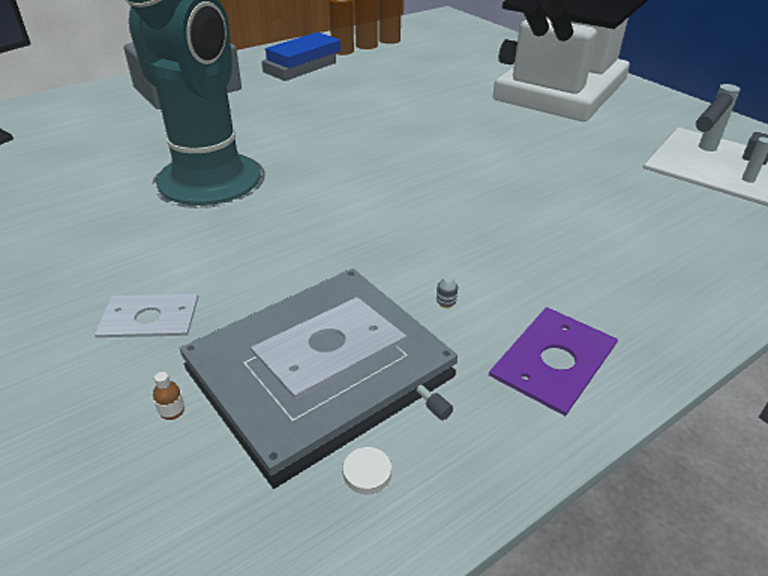

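Top view (768x576 picture): there are three plate-like things. They are a purple one (305,160), a silver one on the stage (479,257), and a smaller silver one on the bench (586,420). The silver plate on the stage is the insert: it isn't purple, it's the larger of the other two, and it sits inside the scribed outline. The lens is at (334,270), the bottle at (612,292) and the dish at (506,155). I'll confirm in a crop and measure.

```bash
python3 - <<'E'
from h import *
z=np.load('top0.npz'); I,D=z['I'],z['D']
cv2.imwrite('pics/crop0.png',cv2.resize(I[110:240,250:400,::-1],(750,650)[:2] if 0 else (690,598),interpolation=cv2.INTER_CUBIC))
hsv=cv2.cvtColor(I,cv2.COLOR_RGB2HSV)
C=cloud('top',D)
for (u,v) in [(300,150),(340,150),(300,190),(320,185),(275,215),(380,200),(391,279)]: print(u,v,I[v,u],C[v,u].round(4))
g=I.min(2).astype(int)
# stage mask by depth height
st=((C[...,2]>0.03)&(C[...,2]<0.08)&(np.abs(C[...,0]-0.6)<0.3)).astype(np.uint8)
cs,_=cv2.findContours(st,0,1); c=max(cs,key=cv2.contourArea); print('stage',cv2.minAreaRect(c))
ma=((I.min(2)>140)).astype(np.uint8); ma=cv2.bitwise_and(ma,cv2.erode(st,np.ones((5,5))))
mo=cv2.morphologyEx(ma,2,np.ones((5,5)))
cs,_=cv2.findContours(mo,0,1); c=max(cs,key=cv2.contourArea); r=cv2.minAreaRect(c); print('ins',r,cv2.boxPoints(r))
E
```

```text
300 150 [161 159 160] [ 0.6653 -0.042   0.0615]
340 150 [162 162 162] [ 0.6636 -0.1358  0.0615]
300 190 [167 165 166] [ 0.5713 -0.0406  0.0541]
320 185 [172 171 174] [ 0.5827 -0.0882  0.0509]
275 215 [112 115 118] [0.5134 0.0191 0.044 ]
380 200 [113 116 119] [ 0.5455 -0.229   0.0455]
391 279 [143 157 153] [ 0.3546 -0.2614 -0.0026]
stage ((324.8747863769531, 172.37045288085938), (104.60813903808594, 127.08380889892578), 86.87786865234375)
ins ((318.4732971191406, 169.7787628173828), (51.26115036010742, 76.68816375732422), 87.87889862060547) [[279.20685 145.58493]
 [355.84247 142.74658]
 [357.73975 193.9726 ]
 [281.10413 196.81094]]
```

View pics/crop0.png

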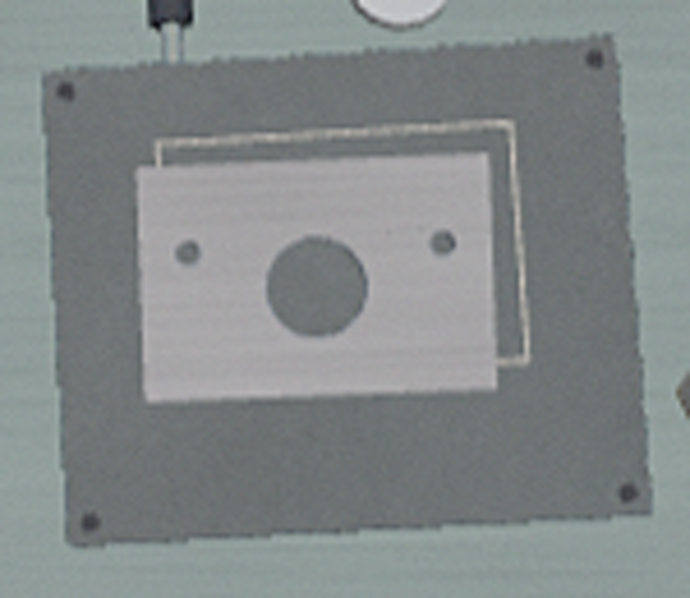

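The crop confirms it: silver plate at (315,275) in the crop, with the scribed outline protruding at its far and right sides. Next I'll work out the poses.

```bash
python3 - <<'E'
from h import *
w=lambda p,z: ray('top',250+p[0]/4.6-.4,110+p[1]/4.6-.4,z)
scr=[w(p,.045) for p in [(66,92),(595,59),(627,493),(91,522)]] # far-left, far-right, near-right, near-left
for s in scr: print('screw',s.round(4))
c=np.mean(scr,0); 
dx=(scr[0]+scr[1]-scr[2]-scr[3]); th=np.arctan2(dx[1],dx[0]); dy=scr[0]+scr[3]-scr[1]-scr[2]; th2=np.arctan2(-dy[0],dy[1]); print('stage c',c.round(4),np.degrees([th,th2]), np.linalg.norm(dx)/2,np.linalg.norm(dy)/2)
L=[w(p,.045) for p in [(158,144),(512,123),(527,362)]]
for l in L: print('line',l.round(4))
T=(th+th2)/2; R=np.array([[np.cos(T),-np.sin(T)],[np.sin(T),np.cos(T)]])
print('line in stage',[ (R.T@(l-c)[:2]).round(4) for l in L])
ins=[w(p,z) for p,z in [((136,168),.065),((488,154),.065),((497,388),.0535),((146,402),.0535)]]
print('ins in stage',[ (R.T@(l-c)[:2]).round(4) for l in ins]); 
e=ins[0]-ins[1]; e2=ins[3]-ins[2]; print('ins ang',np.degrees([np.arctan2(-e[0],e[1]),np.arctan2(-e2[0],e2[1])]),[i.round(4) for i in ins])
print('holes',[ (R.T@(w(p,.063)-c)[:2]).round(4) for p in [(188,252),(443,242)]])
z=np.load('top0.npz');C=cloud('top',z['D'])
m=(z['I'].min(2)>140)&(C[...,2]>.03)&(C[...,2]<.08); P=C[m]; q=(P[:,:2]-c[:2])@R
A=np.c_[q,np.ones(len(q))]; k=(np.abs(q[:,1])<.07)&(np.abs(q[:,0])<.05);print(np.linalg.lstsq(A[k],P[k,2],rcond=None)[0])
E
```

```text
screw [0.7195 0.0428 0.045 ]
screw [ 0.7315 -0.233   0.045 ]
screw [ 0.5058 -0.2416  0.045 ]
screw [0.4945 0.0327 0.045 ]
stage c [ 0.6128 -0.0998  0.045 ] [2.37011637 2.43058967] 0.22558436232546158 0.2752952964946153
line [ 0.691 -0.005  0.045]
line [ 0.6986 -0.189   0.045 ]
line [ 0.5738 -0.1929  0.045 ]
line in stage [array([0.0821, 0.0914]), array([ 0.082 , -0.0928]), array([-0.0429, -0.0914])]
ins in stage [array([0.0664, 0.104 ]), array([ 0.0628, -0.0751]), array([-0.0559, -0.0734]), array([-0.053 ,  0.1057])]
ins ang [1.24970341 1.45859946] [array([0.6748, 0.0069, 0.065 ]), array([ 0.6787, -0.1722,  0.065 ]), array([ 0.5601, -0.1755,  0.0535]), array([0.5555, 0.0036, 0.0535])]
holes [array([0.0218, 0.08  ]), array([ 0.0193, -0.0496])]
[ 0.09090359 -0.00146247  0.05695688]
```

```bash
cat >> h.py <<'E'
from scipy.spatial.transform import Rotation as Ro
SC=np.array([.6128,-.0998]); SY=np.radians(2.4)
def st2w(x,y): # stage mm->world
    c,s=np.cos(SY),np.sin(SY); return SC+np.array([c*x-s*y,s*x+c*y])/1000
def w2st(p):
    c,s=np.cos(SY),np.sin(SY); d=np.array(p)[:2]-SC; return np.array([c*d[0]+s*d[1],-s*d[0]+c*d[1]])*1000
def goto(sx,sy,z,yawrel,cur=None):
    s=manip.read_state(); R0=Ro.from_euler('xyz',s['orientation'],degrees=True); p=np.array(s['position'])
    t=np.append(st2w(sx,sy),z); Rt=Ro.from_euler('xyz',[180,0,yawrel+2.4],degrees=True)
    print('from stage',w2st(p).round(1),p.round(4),np.round(s['orientation'],2),'t',s['clock'],'F',np.round(s['contact_force'],1))
    print('shift cm',(R0.inv().apply(t-p)*100).round(2),'rot',(R0.inv()*Rt).as_rotvec(degrees=True).round(2))
E
python3 -c "
from h import *
print(manip.finger_overhang)
goto(5,130,.2,90); goto(5,130,.2,-90)
for u,v,z in [(334,268,.05),(612,292,.05),(506,155,.014)]: p=ray('top',u/1.5,v/1.5,z);print(p,w2st(p))"
```

```text
0.0726
from stage [-356.4 -473.5] [ 0.2765 -0.5878  0.303 ] [-1.7991e+02  1.0000e-02  2.5190e+01] t 0.1 F [-0.7 -1.2 -0.2]
shift cm [ 56.7  -41.62  10.36] rot [-8.000e-02 -5.000e-02 -6.721e+01]
from stage [-356.4 -473.5] [ 0.2765 -0.5878  0.303 ] [-1.7991e+02  1.0000e-02  2.5190e+01] t 0.1 F [-0.7 -1.2 -0.2]
shift cm [ 56.7  -41.62  10.36] rot [-5.0000e-02  9.0000e-02  1.1279e+02]
[0.60156252 0.14269714 0.05      ] [ -1.07289763 242.75500316]
[ 0.55687479 -0.29348286  0.05      ] [ -63.98675386 -191.17105742]
[ 0.78936152 -0.13995708  0.014     ] [174.72504202 -47.51548701]
```

```bash
python3 -m jog '[20,-15,3,0,0,-24,8.5, 40,-30,7,0,0,-48,8.5, 56.7,-41.6,10.4,0,0,-67.2,8.5, 56.7,-41.6,10.4,0,0,-67.2,8.5, 56.7,-41.6,10.4,0,0,-67.2,8.5, 56.7,-41.6,10.4,0,0,-67.2,8.5, 56.7,-41.6,10.4,0,0,-67.2,8.5, 56.7,-41.6,10.4,0,0,-67.2,8.5, 56.7,-41.6,10.4,0,0,-67.2,8.5, 56.7,-41.6,10.4,0,0,-67.2,8.5, 56.7,-41.6,10.4,0,0,-67.2,8.5, 56.7,-41.6,10.4,0,0,-67.2,8.5, 56.7,-41.6,10.4,0,0,-67.2,8.5, 56.7,-41.6,10.4,0,0,-67.2,8.5, 56.7,-41.6,10.4,0,0,-67.2,8.5, 56.7,-41.6,10.4,0,0,-67.2,8.5, 56.7,-41.6,10.4,0,0,-67.2,8.5, 56.7,-41.6,10.4,0,0,-67.2,8.5, 56.7,-41.6,10.4,0,0,-67.2,8.5, 56.7,-41.6,10.4,0,0,-67.2,8.5]'
python3 - <<'E'
from h import *
goto(5,130,.12,90)
print(cam('wrist')[3].round(3))
for n in ['scene','wrist']:
    I,D=manip.get_image(n); np.savez(f'{n}1.npz',I=I,D=D); cv2.imwrite(f'pics/{n}1.png',cv2.resize(I[...,::-1],(768,576),interpolation=2))
E
```

```text
clock: 1.77
position: [0.6122, 0.0293, 0.1991]
orientation: [-179.9, 0.0, 92.4]
contact_force: [0.2, -1.0, 0.3]
finger_gap: 0.0848
from stage [  4.8 129. ] [0.6122 0.0293 0.1991] [-1.799e+02  4.000e-02  9.243e+01] t 1.7667 F [ 0.2 -1.   0.3]
shift cm [0.1  0.03 7.91] rot [-0.1   0.04  0.03]
[[ 0.999  0.041  0.01   0.609]
 [ 0.042 -0.962 -0.271  0.098]
 [-0.002  0.271 -0.963  0.269]
 [ 0.     0.     0.     1.   ]]
```

View pics/scene1.png

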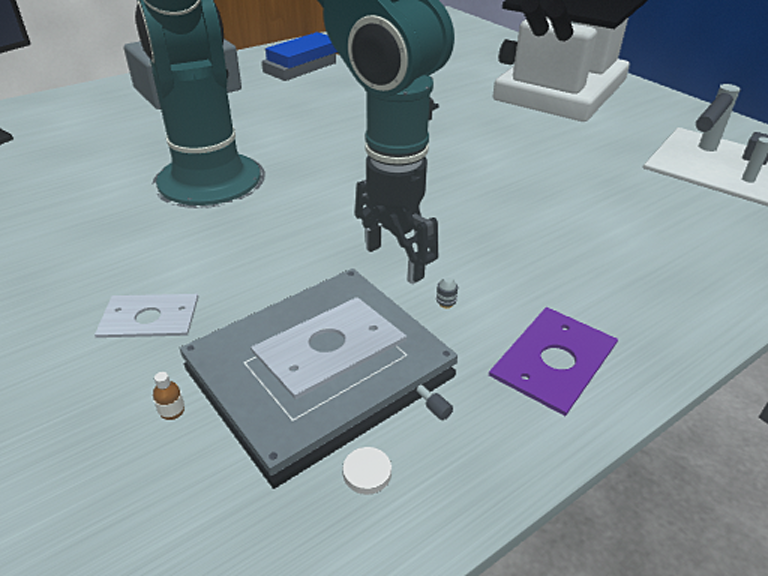

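View pics/wrist1.png

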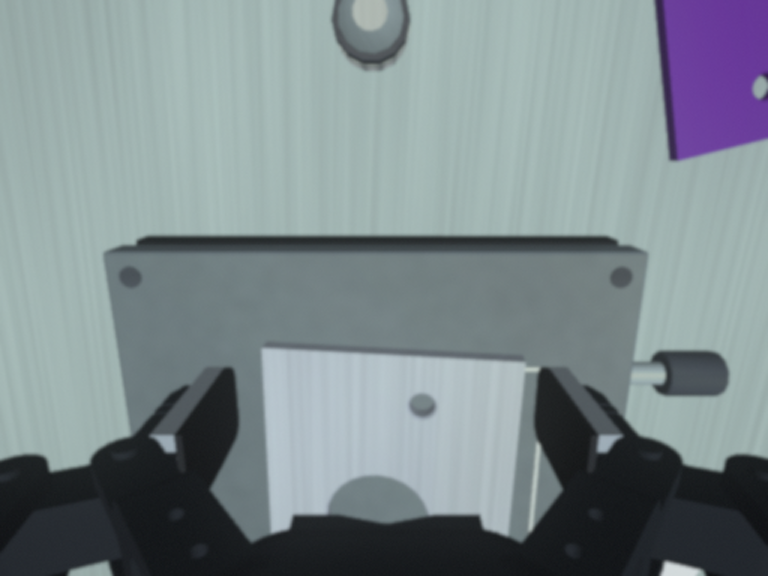

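Scene view: the open fingers hang over the stage's left strip, with the front fingertip at (416,279). The wrist view shows the insert's left edge running from (262,345) to (522,358), with the fingertips on either side. Next I'll measure the fingertip height when open.

```bash
python3 - <<'E'
from h import *
z=np.load('scene1.npz'); C=cloud('scene',z['D']); S=(C[...,:2]-SC); x=S[...,0]*1000; y=S[...,1]*1000
m=(np.abs(x-5)<80)&(np.abs(y-130)<40)&(C[...,2]>.07)&(C[...,2]<.2)
P=np.c_[x[m],y[m],C[m][:,2]]; print(P[np.argsort(P[:,2])[:25]].round(3))
for s in (1,-1):
    q=P[(P[:,0]-5)*s>10]; print(s,q[:,2].min(),q[q[:,2]<.15][:,:2].min(0),q[q[:,2]<.15][:,:2].max(0))
# insert left edge in wrist view
zz=np.load('wrist1.npz')
for u,v,h in [(264,347,.0535),(522,359,.064)]:
    print(w2st(ray('wrist',u/1.5,v/1.5,h)))
for u,v in [(130,277),(621,277)]: print('screw',w2st(ray('wrist',u/1.5,v/1.5,.045)))
E
```

```text
[[ 4.72400e+01  1.23611e+02  1.39000e-01]
 [-4.46710e+01  1.34877e+02  1.39000e-01]
 [-4.35260e+01  1.23556e+02  1.40000e-01]
 [ 4.70530e+01  1.39076e+02  1.40000e-01]
 [ 4.75490e+01  1.28428e+02  1.40000e-01]
 [-4.35940e+01  1.28843e+02  1.40000e-01]
 [-4.41210e+01  1.21365e+02  1.40000e-01]
 [ 4.68410e+01  1.26411e+02  1.40000e-01]
 [-4.99550e+01  1.17610e+02  1.41000e-01]
 [ 4.85880e+01  1.32649e+02  1.41000e-01]
 [-4.53240e+01  1.30064e+02  1.41000e-01]
 [-4.32590e+01  1.25987e+02  1.41000e-01]
 [ 4.65490e+01  1.21471e+02  1.42000e-01]
 [-4.31950e+01  1.36453e+02  1.42000e-01]
 [-4.33260e+01  1.23425e+02  1.42000e-01]
 [-4.43350e+01  1.34626e+02  1.42000e-01]
 [-4.24800e+01  1.30676e+02  1.42000e-01]
 [-4.41650e+01  1.21410e+02  1.43000e-01]
 [-4.50530e+01  1.32500e+02  1.43000e-01]
 [-4.16930e+01  1.17098e+02  1.43000e-01]
 [ 4.88290e+01  1.22177e+02  1.43000e-01]
 [-4.57630e+01  1.17335e+02  1.43000e-01]
 [-4.34620e+01  1.26134e+02  1.44000e-01]
 [-4.48870e+01  1.29755e+02  1.44000e-01]
 [ 4.69700e+01  1.23586e+02  1.44000e-01]]
1 0.13914338027870143 [ 40.39928181 118.25474749] [ 54.27287259 139.07602443]
-1 0.13943485384508214 [-49.95478085 115.82375562] [-41.69250723 137.51143142]
[-52.02072377 106.82704208]
[ 64.67436311 105.18484734]
screw [-113.81853453  138.22822381]
screw [112.98928117 137.65475742]
```

Open fingertips sit 60 mm ahead of the TCP, so I'll descend to a tip height of about 48 mm. That touches the edge over its whole length and stays clear of the bed. Then I'll push toward -y.

```bash
python3 -m jog '[0,0,3,0,0,0,8.5, 0,0,6,0,0,0,8.5, 0,0,8,0,0,0,8.5, 0,0,9.0,0,0,0,8.5, 0,0,9.1,0,0,0,8.5, 0,0,9.1,0,0,0,8.5, -0.5,0,9.1,0,0,0,8.5, -1.0,0,9.1,0,0,0,8.5, -1.2,0,9.1,0,0,0,8.5, -1.4,0,9.1,0,0,0,8.5, -1.6,0,9.1,0,0,0,8.5, -1.8,0,9.1,0,0,0,8.5, -2.0,0,9.1,0,0,0,8.5, -2.2,0,9.1,0,0,0,8.5, -2.3,0,9.1,0,0,0,8.5, -2.3,0,9.1,0,0,0,8.5]'
python3 - <<'E'
from h import *
goto(5,101,.108,90)
for n in ['wrist','scene']:
    I,D=manip.get_image(n); np.savez(f'{n}2.npz',I=I,D=D); cv2.imwrite(f'pics/{n}2.png',cv2.resize(I[...,::-1],(768,576),interpolation=2))
E
```

```text
clock: 3.2
position: [0.6138, 0.0064, 0.1089]
orientation: [180.0, 0.0, 92.4]
contact_force: [0.4, 1.6, 2.1]
finger_gap: 0.0848
from stage [  5.5 106. ] [0.6138 0.0064 0.1089] [1.7997e+02 1.0000e-02 9.2390e+01] t 3.2 F [0.4 1.6 2.1]
shift cm [-0.5  -0.05  0.09] rot [ 0.03  0.01 -0.01]
```

View pics/scene2.png

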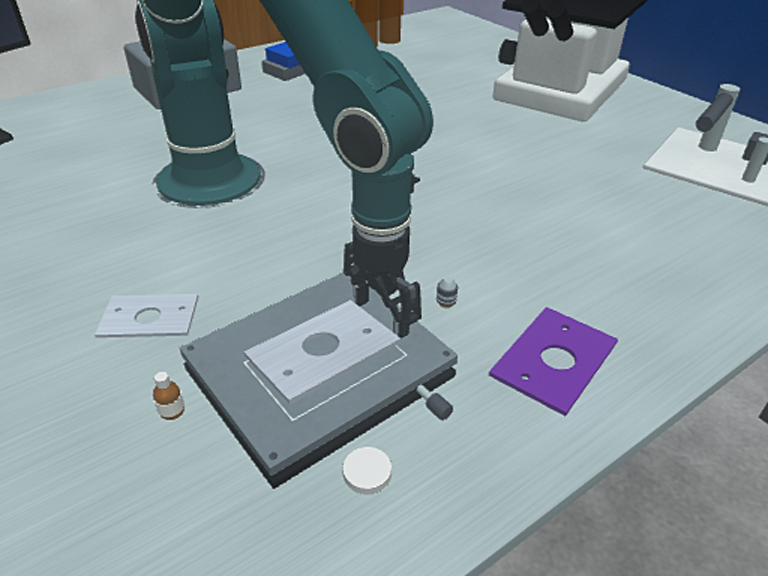

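View pics/wrist2.png

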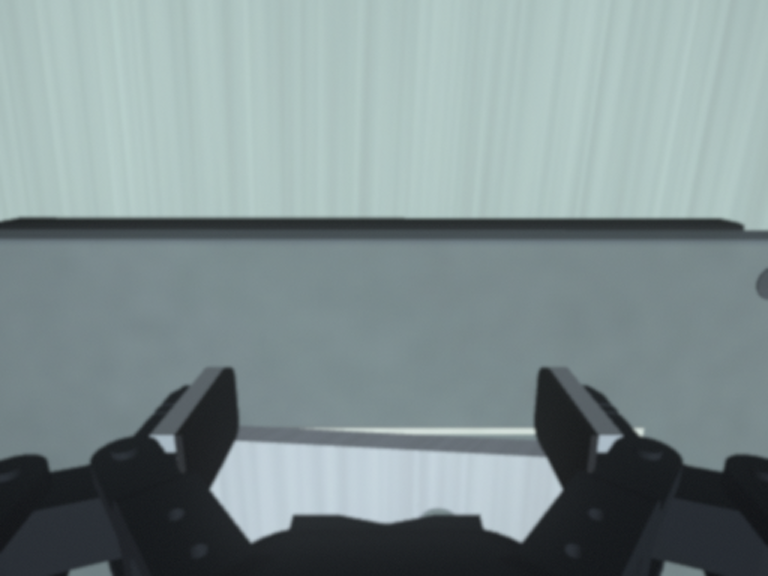

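Wrist view: the white line now shows at (300–640,431), just behind the plate's left edge from (235,432) to (530,452). Contact force is about 1.6 N. Measuring the remaining distance.

```bash
python3 - <<'E'
from h import *
z=np.load('wrist2.npz'); I=z['I']; cv2.imwrite('pics/w2c.png',cv2.resize(I[270:350,140:380,::-1],(792,264),interpolation=cv2.INTER_CUBIC))
C=cloud('wrist',z['D'])
for u in [170,200,230,260,290,320,340]:
    col=C[275:310,u]; print(u,I[280:306,u].mean(1).astype(int), [ (w2st(C[v,u]).round(0),round(C[v,u][2]*1000,1)) for v in (298,304)])
for v in (286,287): print(w2st(ray('wrist',300,v,.045)))
E
```

```text
170 [134 134 134 129 120 113 109 108 109 109 109 110 111 126 157 184 198 202
 202 202 202 201 201 201 200 201] [(array([-31.,  94.]), np.float64(56.4)), (array([-32.,  91.]), np.float64(55.1))]
200 [136 136 136 134 132 129 120 113 110 112 113 114 113 113 117 139 176 198
 204 205 206 206 206 206 206 205] [(array([-19.,  94.]), np.float64(56.3)), (array([-19.,  92.]), np.float64(56.7))]
230 [138 138 137 138 149 176 185 162 129 115 114 114 113 111 111 111 123 151
 180 197 200 201 202 201 201 201] [(array([-6., 95.]), np.float64(57.4)), (array([-6., 91.]), np.float64(56.1))]
260 [136 136 136 138 150 179 204 207 182 147 123 115 114 113 113 113 113 116
 136 171 194 203 205 205 205 204] [(array([ 6., 96.]), np.float64(58.3)), (array([ 6., 93.]), np.float64(58.7))]
290 [138 138 139 140 152 179 205 216 208 180 144 120 112 111 110 110 111 112
 115 123 148 181 201 207 207 208] [(array([19., 96.]), np.float64(58.7)), (array([19., 94.]), np.float64(59.8))]
320 [135 135 136 138 150 178 203 213 207 183 153 132 119 114 111 109 110 110
 110 112 115 132 165 193 204 207] [(array([31., 95.]), np.float64(57.4)), (array([31., 95.]), np.float64(60.8))]
340 [134 133 134 135 150 180 206 216 210 184 154 136 126 117 110 109 109 110
 110 110 110 113 128 160 187 199] [(array([39., 95.]), np.float64(58.0)), (array([39., 95.]), np.float64(61.1))]
[24.51802591 93.13105813]
[24.53542868 92.62179983]
```

View pics/w2c.png

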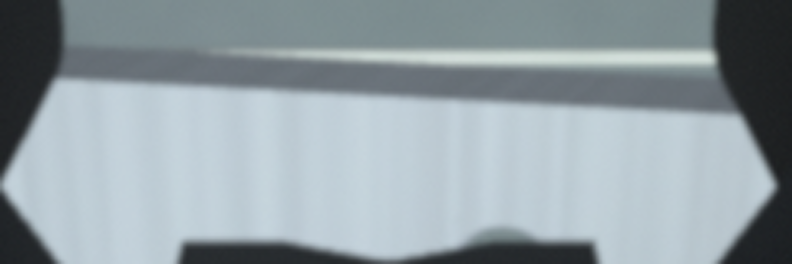

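```bash
python3 - <<'E'
from h import *
# near edge at stage x=-55 underside .045 ; top z ~ .0535+.092*(x+55)
for u,v in [(170,293.8),(200,295.6),(230,297.3),(260,298.8),(290,300.3),(320,301.8),(340,302.8)]:
    h=.055
    for _ in range(5):
        p=w2st(ray('wrist',u,v,h)); h=.053+.000092*(p[0]+55)
    b=p
    print(u,p.round(2),round(h,4))
E
```

```text
170 [-31.4   95.67] 0.0552
200 [-18.62  95.56] 0.0563
230 [-6.03 95.51] 0.0575
260 [ 6.36 95.55] 0.0586
290 [18.55 95.59] 0.0598
320 [30.55 95.63] 0.0609
340 [38.45 95.65] 0.0616
```

The left edge lies at stage y = 95.6, parallel to the stage, so the yaw is already aligned. It needs about 5.5 mm more.

```bash
python3 -m jog '[-0.15,0,0,0,0,0,8.5, -0.3,0,0,0,0,0,8.5, -0.45,0,0,0,0,0,8.5, -0.55,0,0,0,0,0,8.5, -0.55,0,0,0,0,0,8.5, -0.55,0,0,0,0,0,8.5]'
python3 - <<'E'
from h import *
goto(5,101,.108,90)
I,D=manip.get_image('wrist'); cv2.imwrite('pics/w3c.png',cv2.resize(I[240:350,140:380,::-1],(792,363),interpolation=cv2.INTER_CUBIC))
for u in [170,230,290,340]:
    g=I[240:315,u].mean(1).astype(int); print(u,list(enumerate(g,240))[20:60][::1] if u==290 else '')
    d=np.diff(g); v=240+np.argmax(d[35:])+35+.5
    h=.055
    for _ in range(5):
        p=w2st(ray('wrist',u,v,h)); h=.053+.000092*(p[0]+55)
    print(v,p.round(2))
E
```

```text
clock: 3.8
position: [0.6138, 0.0007, 0.1087]
orientation: [-180.0, 0.0, 92.4]
contact_force: [-0.3, 3.2, 1.6]
finger_gap: 0.0852
from stage [  5.2 100.4] [0.6138 0.0007 0.1087] [-1.7998e+02  3.0000e-02  9.2370e+01] t 3.8 F [-0.3  3.2  1.6]
shift cm [ 0.06 -0.02  0.07] rot [-0.02  0.03 -0.03]
170 
294.5 [-31.74  89.67]
230 
297.5 [-6.35 89.76]
290 [(260, np.int64(136)), (261, np.int64(136)), (262, np.int64(136)), (263, np.int64(137)), (264, np.int64(136)), (265, np.int64(137)), (266, np.int64(137)), (267, np.int64(138)), (268, np.int64(137)), (269, np.int64(137)), (270, np.int64(138)), (271, np.int64(138)), (272, np.int64(140)), (273, np.int64(157)), (274, np.int64(190)), (275, np.int64(213)), (276, np.int64(217)), (277, np.int64(208)), (278, np.int64(178)), (279, np.int64(149)), (280, np.int64(139)), (281, np.int64(137)), (282, np.int64(137)), (283, np.int64(137)), (284, np.int64(136)), (285, np.int64(137)), (286, np.int64(137)), (287, np.int64(137)), (288, np.int64(135)), (289, np.int64(132)), (290, np.int64(124)), (291, np.int64(117)), (292, np.int64(112)), (293, np.int64(110)), (294, np.int64(109)), (295, np.int64(110)), (296, np.int64(110)), (297, np.int64(112)), (298, np.int64(113)), (299, np.int64(118))]
300.5 [18.23 89.84]
340 
303.5 [38.14 89.68]
```

View pics/w3c.png

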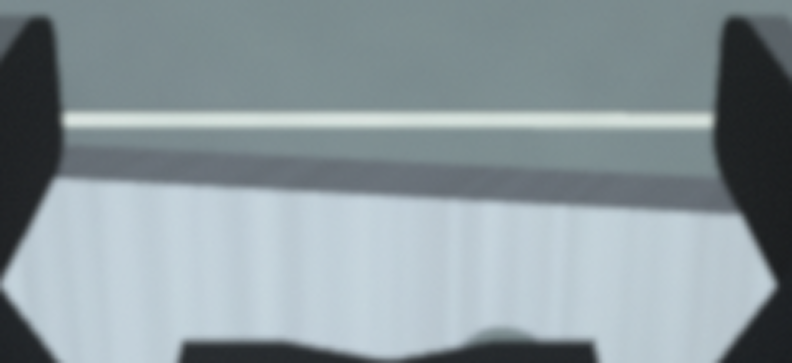

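The y position is right: edge at 89.7, line 2.5 mm outside it. I'll back off, rise, and turn to the near side.

```bash
python3 -m jog '[1,0,0,0,0,0,8.5, 2,0,0,0,0,0,8.5, 2,0,-3,0,0,0,8.5, 2,0,-6,0,0,0,8.5, 2,0,-7,0,0,0,8.5, 2,0,-7,0,0,0,8.5]'
python3 -c "
from h import *
goto(-88,0,.17,0)"
```

```text
clock: 4.35
position: [0.6146, 0.0221, 0.1819]
orientation: [179.7, 0.0, 92.4]
contact_force: [0.4, 0.1, -0.1]
finger_gap: 0.0849
from stage [  6.9 121.7] [0.6146 0.0221 0.1819] [1.7968e+02 2.0000e-02 9.2440e+01] t 4.35 F [ 0.4  0.1 -0.1]
shift cm [-12.17  -9.5    1.14] rot [ 0.27 -0.23 90.04]
```

```bash
python3 -m jog '[-1,-3,0,0,0,7,8.5, -2,-6,0,0,0,14,8.5, -4,-8,0,0,0,21,8.5, -6,-9.4,0,0,0,28,8.5, -8,-9.4,0,0,0,35,8.5, -10,-9.4,0,0,0,42,8.5, -12.1,-9.4,0.5,0,0,49,8.5, -12.1,-9.4,1,0,0,56,8.5, -12.1,-9.4,1,0,0,63,8.5, -12.1,-9.4,1,0,0,70,8.5, -12.1,-9.4,1,0,0,77,8.5, -12.1,-9.4,1,0,0,84,8.5, -12.1,-9.4,1,0,0,90,8.5, -12.1,-9.4,1,0,0,90,8.5, -12.1,-9.4,1,0,0,90,8.5, -12.1,-9.4,1,0,0,90,8.5]'
python3 - <<'E'
from h import *
goto(-88,0,.107,0)
for n in ['wrist','top']:
    I,D=manip.get_image(n); np.savez(f'{n}4.npz',I=I,D=D); cv2.imwrite(f'pics/{n}4.png',cv2.resize(I[...,::-1],(768,576),interpolation=2))
E
```

```text
clock: 5.68
position: [0.5238, -0.1034, 0.1682]
orientation: [180.0, 0.1, 2.6]
contact_force: [0.1, -0.6, -0.2]
finger_gap: 0.0849
from stage [-89.1   0.1] [ 0.5238 -0.1034  0.1682] [1.80e+02 7.00e-02 2.57e+00] t 5.6833 F [ 0.1 -0.6 -0.2]
shift cm [0.11 0.01 6.12] rot [0.   0.07 0.17]
```

View pics/wrist4.png

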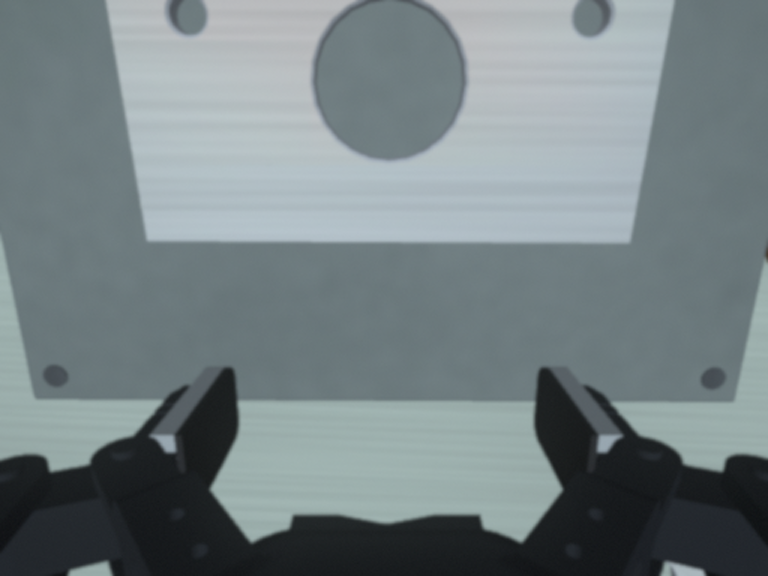

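Wrist view: the insert's near corners are at (147,240) and (631,242), the stage screws at (55,376) and (713,378), and the fingers sit in front of the near edge.

```bash
python3 - <<'E'
from h import *
for u,v,h in [(147,240.5,.053),(631,242.5,.053),(55,376,.045),(713,378,.045),(188,14,.063),(590,14,.063)]: print(w2st(ray('wrist',(u+.5)/1.5-.5,(v+.5)/1.5-.5,h)).round(1))
E
```

```text
[-54.6  89.8]
[-55.1 -91.3]
[-113.9  139.8]
[-114.4 -137.6]
[19.5 62.8]
[ 19.6 -63.7]
```

```bash
python3 -m jog '[0.1,0,3,0,0,0.1,8.5, 0.1,0,5,0,0,0.1,8.5, 0.1,0,6,0,0,0.1,8.5, 0.1,0,6,0,0,0.1,8.5, 0.6,0,6.0,0,0,0.1,8.5, 1.2,0,6.0,0,0,0.1,8.5, 1.7,0,6.0,0,0,0.1,8.5, 2.0,0,6.0,0,0,0.1,8.5, 2.2,0,6.0,0,0,0.1,8.5, 2.4,0,6.0,0,0,0.1,8.5, 2.6,0,6.0,0,0,0.1,8.5, 2.8,0,6.0,0,0,0.1,8.5, 3.0,0,6.0,0,0,0.1,8.5, 3.0,0,6.0,0,0,0.1,8.5]'
python3 - <<'E'
from h import *
goto(-55,0,.108,0)
for n in ['wrist','scene']:
    I,D=manip.get_image(n); np.savez(f'{n}5.npz',I=I,D=D); cv2.imwrite(f'pics/{n}5.png',cv2.resize(I[...,::-1],(768,576),interpolation=2))
E
```

```text
clock: 6.95
position: [0.5536, -0.1025, 0.1088]
orientation: [-180.0, 0.1, 2.3]
contact_force: [-3.0, -1.1, 2.0]
finger_gap: 0.0849
from stage [-59.3  -0.2] [ 0.5536 -0.1025  0.1088] [-1.80e+02  9.00e-02  2.29e+00] t 6.95 F [-3.  -1.1  2. ]
shift cm [ 0.43 -0.02  0.08] rot [-0.    0.09 -0.11]
```

View pics/wrist5.png

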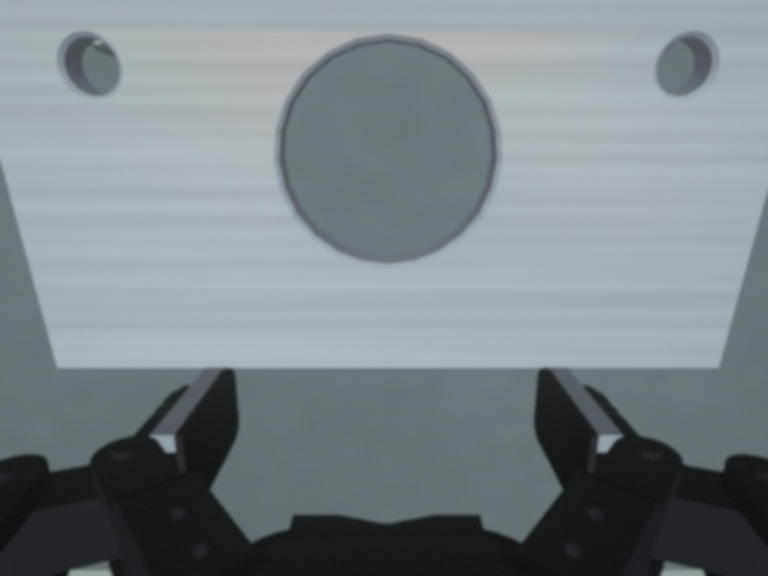

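View pics/scene5.png

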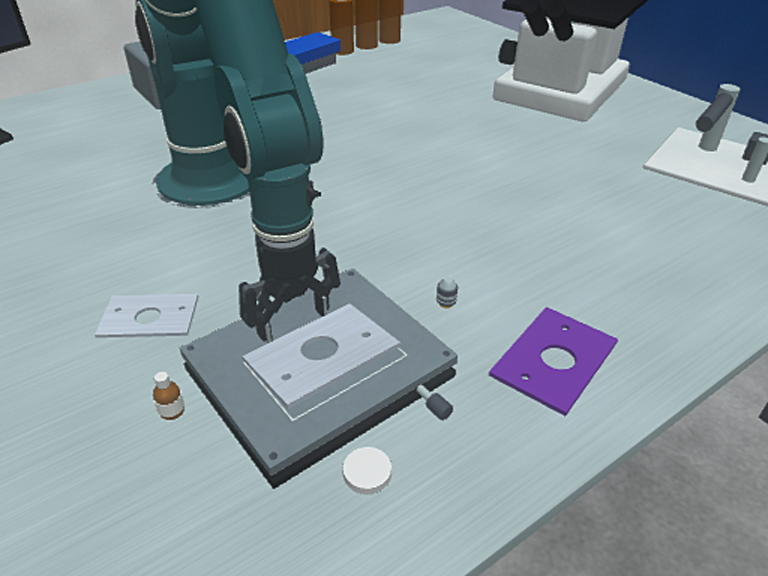

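Wrist view: both holes are in view at (90,64) and (687,64), and a pin shows at the far rim of the left one. The near edge is parallel and in contact with the fingers at 3 N. Pushing on in small steps.

```bash
python3 -m jog '[0.15,0,0,0,0,0,8.5, 0.3,0,0,0,0,0,8.5, 0.45,0,0,0,0,0,8.5, 0.55,0,0,0,0,0,8.5, 0.55,0,0,0,0,0,8.5]'
python3 - <<'E'
from h import *
goto(-51,0,.108,0)
I,D=manip.get_image('wrist'); cv2.imwrite('pics/wrist6.png',cv2.resize(I[...,::-1],(768,576),interpolation=2))
E
```

```text
clock: 7.47
position: [0.5604, -0.1021, 0.1089]
orientation: [180.0, -0.1, 2.3]
contact_force: [-0.2, 0.3, 0.7]
finger_gap: 0.0847
from stage [-52.5  -0.1] [ 0.5604 -0.1021  0.1089] [ 1.7999e+02 -8.0000e-02  2.3100e+00] t 7.4667 F [-0.2  0.3  0.7]
shift cm [ 0.14 -0.01  0.09] rot [ 0.01 -0.08 -0.09]
```

View pics/wrist6.png

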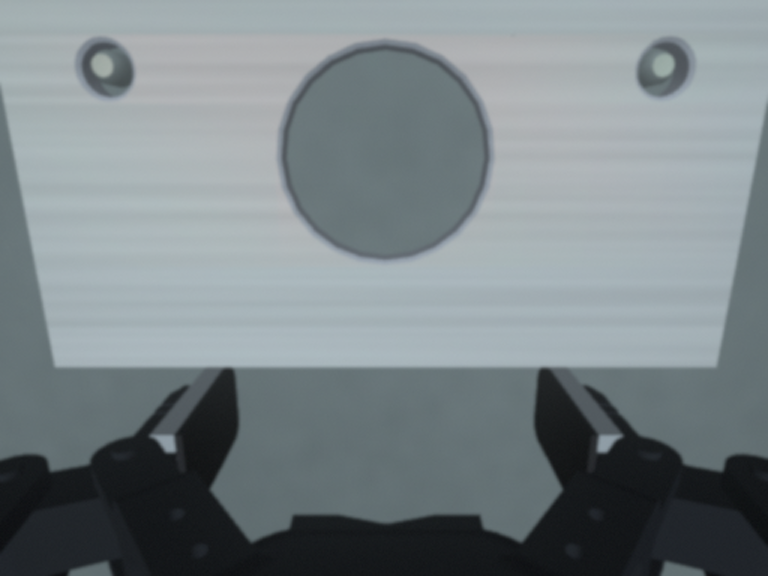

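Both pins are now visible inside the holes, at (102,65) and (664,65), and the force fell to zero: it has dropped. Backing off and rising to check.

```bash
python3 -m jog '[-1,0,0,0,0,0,8.5, -2.5,0,0,0,0,0,8.5, -3.5,0,0,0,0,0,8.5, -3.5,0,-3,0,0,0,8.5, -4,0,-6,0,0,0,8.5, -6,0,-9,0,0,0,8.5, -8,0,-12,0,0,0,8.5, -10,0,-15,0,0,0,8.5, -12,0,-17,0,0,0,8.5, -12,0,-17,0,0,0,8.5, -12,0,-17,0,0,0,8.5, -12,0,-17,0,0,0,8.5]'
python3 - <<'E'
from h import *
goto(-51,0,.108,0)
for n in ['top','scene']:
    I,D=manip.get_image(n); np.savez(f'{n}7.npz',I=I,D=D); 
    if n=='top':
        C=cloud('top',D); c,s=np.cos(SY),np.sin(SY); dx,dy=C[...,0]-SC[0],C[...,1]-SC[1]; x=c*dx+s*dy; y=-s*dx+c*dy
        m=(np.abs(x-.02)<.05)&(np.abs(y)<.08)&(I.min(2)>140); A=np.c_[x[m],y[m],np.ones(m.sum())]; print('plane',np.linalg.lstsq(A,C[...,2][m],rcond=None)[0],m.sum())
        cv2.imwrite('pics/top7.png',cv2.resize(I[110:240,250:400,::-1],(690,598),interpolation=2))
    else: cv2.imwrite('pics/scene7.png',cv2.resize(I[170:330,110:310,::-1],(750,600),interpolation=2)); cv2.imwrite('pics/scene7f.png',I[...,::-1])
E
```

```text
clock: 8.52
position: [0.4397, -0.107, 0.2786]
orientation: [180.0, -0.0, 2.3]
contact_force: [0.3, -0.2, -0.2]
finger_gap: 0.0851
from stage [-1.733e+02  1.000e-01] [ 0.4397 -0.107   0.2786] [ 1.7999e+02 -3.0000e-02  2.2900e+00] t 8.5167 F [ 0.3 -0.2 -0.2]
shift cm [12.22 -0.02 17.07] rot [ 0.01 -0.03 -0.11]
plane [0.00106467 0.00109272 0.05215846] 2428
```

View pics/top7.png

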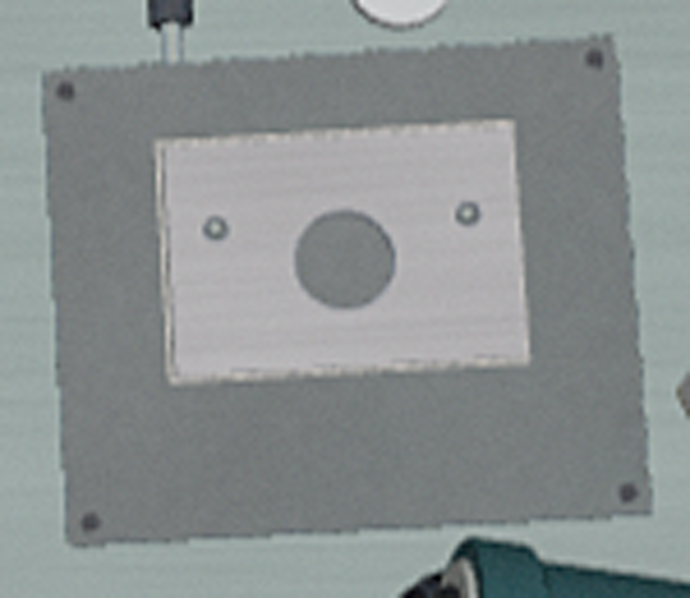

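View pics/scene7.png

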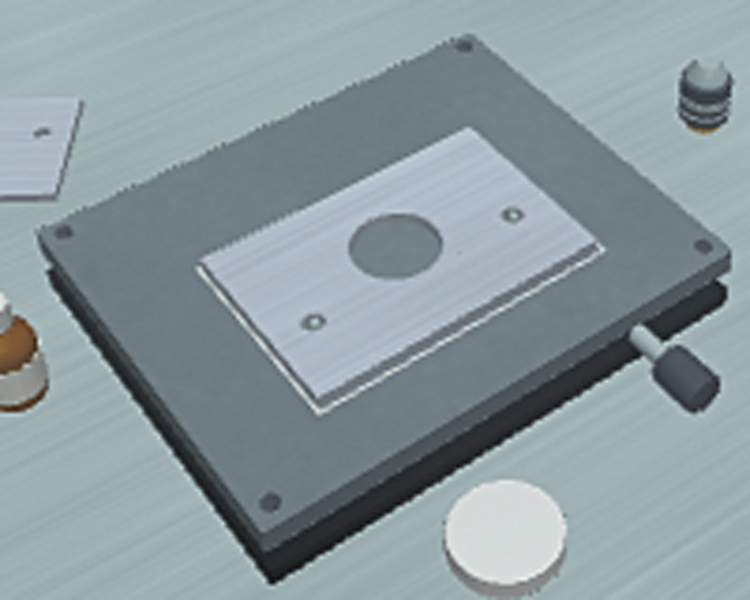

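View pics/scene7f.png

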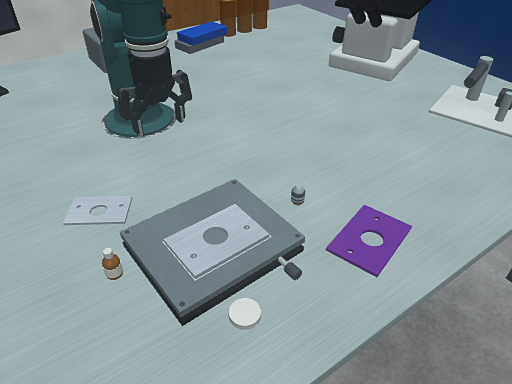

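The insert lies flat: slope is about 0.001 and its top is at 52 mm. It sits inside the scribed line with both pins in their holes, at (216,228) and (467,213) in the top crop. The arm is clear and the lens, bottle and dish look unmoved.

```bash
python3 -c "
from station import manip
print(manip.job_done())"
```

```text
the job is handed in; nothing more can be done
None
```

The insert is seated: both holes have dropped over the pins and it lies flat on the stage. I handed the job in at about 8.6 s of the 54 s allowed.

- **What I did:** With the fingers open, I pushed the insert's left edge about 16 mm towards -y, which also squared it with the stage. I then pushed its near edge towards +x until it dropped over the pins. Contact forces read between moves were about 3 N while pushing. I then backed off and rose clear.
- **Last checks:** The insert's top is at about 52 mm with a slope of about 0.001. Both pins show inside their holes, and the plate is inside the scribed line. The lens, bottle, dish and both look-alike plates appear unmoved by eye.
- **Disagreements:** The camera views differed by 1–2 mm on sideways position, within the stated calibration. The insert's top also read about 1 mm below the 53 mm that the bed and plate heights give. No check failed.

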